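Switch over to the loaded sample reader

TASK

Three sample readers stand on the lab bench; a reader is off while its toggle lever leans to its front, towards the robot, and on while it leans to its back. First push over the lever of the empty reader that was left on, so that it snaps off, and only then push the lever of the reader with the vial in its well until it snaps on. Leave the third reader off, do not lift or shift the vial, and do not disturb the other things on the bench.

Things in the scene. Friction and masses are not known exactly. Their poses are not given: they have to be found in the camera images.
- reader_a: Bench sample reader, white box 120 x 110 x 60 mm (x, y, z), fixed; origin at the centre of its underside, x from front to back (front faces the robot within 0.4 rad), y to its left, z up. Lever pivot at (0, -25, 60) mm; the lever swings in the reader's x-z plane. Open vial well 17 mm wide in the top at (0, 28) mm, 30 mm deep. This one is switched off and holds the sample vial.
- reader_b: Bench sample reader, white box 120 x 110 x 60 mm (x, y, z), fixed; origin at the centre of its underside, x from front to back (front faces the robot within 0.4 rad), y to its left, z up. Lever pivot at (0, -25, 60) mm; the lever swings in the reader's x-z plane. Open vial well 17 mm wide in the top at (0, 28) mm, 30 mm deep. This one is empty and was left switched on.
- reader_c: Bench sample reader, white box 120 x 110 x 60 mm (x, y, z), fixed; origin at the centre of its underside, x from front to back (front faces the robot within 0.4 rad), y to its left, z up. Lever pivot at (0, -25, 60) mm; the lever swings in the reader's x-z plane. Open vial well 17 mm wide in the top at (0, 28) mm, 30 mm deep. This one is empty and switched off.
- lever_a (a joint): Lever of reader_a (the one with the vial); starts off. 0 = off, leaning 0.45 rad to the front; 0.45 = upright; 0.9 = on, leaning to the back. Steel rod 8 mm thick, round black knob on its end. An over-centre drive takes it from upright to the nearer stop, with about 2 N at the knob near the stops, less near upright: pushed past upright it snaps over by itself and stays.
- lever_b (a joint): Lever of reader_b (empty); starts on. 0 = off, leaning 0.45 rad to the front; 0.45 = upright; 0.9 = on, leaning to the back. Steel rod 8 mm thick, round black knob on its end. An over-centre drive takes it from upright to the nearer stop, with about 2 N at the knob near the stops, less near upright: pushed past upright it snaps over by itself and stays.
- lever_c (a joint): Lever of reader_c (empty); starts off and stays off. 0 = off, leaning 0.45 rad to the front; 0.45 = upright; 0.9 = on, leaning to the back. Steel rod 8 mm thick, round black knob on its end. An over-centre drive takes it from upright to the nearer stop, with about 2 N at the knob near the stops, less near upright: pushed past upright it snaps over by itself and stays.
- knob_a (a point): Knob of lever_a. Centre of the knob, 18 mm across, 60 mm from the pivot; 114 mm above the bench at either stop (26 mm before or behind the pivot), 120 mm when upright.
- knob_b (a point): Knob of lever_b. Centre of the knob, 18 mm across, 60 mm from the pivot; 114 mm above the bench at either stop (26 mm before or behind the pivot), 120 mm when upright.
- knob_c (a point): Knob of lever_c. Centre of the knob, 18 mm across, 60 mm from the pivot; 114 mm above the bench at either stop (26 mm before or behind the pivot), 120 mm when upright.
- vial_mid (a point): The capped sample vial, 15 mm thick, 65 mm tall, white cap 17.6 mm wide, loose, upright in the well of reader_a; this point is half-way up on its axis. Its top is 95 mm above the bench.
- dropper: White dropper bottle, 32 mm thick, 65 mm tall, loose on the bench between the robot and the readers; origin under its centre.
- carton: Small cardboard carton, 60 x 45 x 40 mm, loose on the bench beyond the readers; origin under its centre.
- beaker: Clear plastic beaker, 64 mm wide, 70 mm tall, loose beyond the readers; origin under its centre.
- pipette: White and blue pipette, 222 mm long, 24 mm thick, lying loose beyond the readers; origin under its middle, x along it.
There are look-alikes about, which are no part of the job. What is shaped like the reader_c but brown or purple is not meant.

How it is judged (in metres and radians):
On the way, in this order (a step that is already met when the one before it is completed fails the run):
1. the empty reader that was on has snapped off, the loaded one still being off (value of joint lever_b below 0.1 rad and value of joint lever_a below 0.3 rad), for 0.2 s.
2. the reader with the vial has snapped on (value of joint lever_a above 0.8 rad and value of joint lever_b below 0.1 rad), for 0.2 s.
At the end, for the whole second after the job is handed in: The lever of the reader with the vial rests on (joint above 0.8 rad), both other levers rest off (below 0.1 rad), the vial still stands in its well within 12 mm of its start, and the other loose things are within 30 mm of theirs (all of step 2 and value of joint lever_c below 0.1 rad and not (distance of vial_mid from where it was at the start of the episode above 0.012 m) and not (distance of dropper from where it was at the start of the episode above 0.03 m) and not (distance of carton from where it was at the start of the episode above 0.03 m) and not (distance of beaker from where it was at the start of the episode above 0.03 m) and not (distance of pipette from where it was at the start of the episode above 0.03 m)); the robot touches nothing.
It fails at once if two readers on at once: the loaded reader's lever taken past centre before the other was off (value of joint lever_a above 0.5 rad and value of joint lever_b above 0.4 rad).
It fails at once if the third reader's lever pushed past centre (value of joint lever_c above 0.45 rad).
It fails at once if the vial lifted or shifted more than 12 mm (distance of vial_mid from where it was at the start of the episode above 0.012 m).
It fails at once if another thing on the bench lifted or shifted more than 30 mm (distance of any of dropper, carton, beaker, pipette from where it was at the start of the episode above 0.03 m).
It also fails if it takes over 42 s, if anything falls off the work surface, if the arm or the gripper's body presses on something with over 40 N, if the wrist force passes 120 N, or if a joint passes its speed limit or range.

ROBOT

A 6-joint arm with a two-finger parallel gripper is mounted at the origin on the work surface. World frame = base frame: x ahead of the robot, y to its left, z up, the work surface at z = 0. Lengths are in mm, angles in degrees, forces in N, time in s.
With the tool pointing down it reaches from about 300 to 850 mm from the base axis. Payload 4.2 kg.
Tool frame: the origin (TCP) lies midway between the tips of the shut fingers; the grasp point (between the pads) lies 19 mm behind it (env.hold_point_z is the z of the grasp point in the tool frame, in mm); z points along the fingers, y is the direction in which the jaws open and shut (so a half turn about z gives the same grasp; the last joint's range is limited). The gripper opens to 91 mm and grips with 3 to 60 N. Pads are 32 mm wide; open, the fingers measure 118 mm over their backs; the gripper's body (76 mm by 178 mm) begins 60 mm behind the grasp point.
Start: joints at [-69.672, 18.312, 89.639, -0, 72.044, -1.146], TCP at [210.504, -535.099, 213.976] pointing down, gripper open.
Joint ranges: [-177.97, 177.97], [-48.28, 115.42], [12.27, 149.76], [-77.06, 257.06], [2.81, 150.46], [-146.56, 146.56]. Speed limits (degrees/s): [147.25, 147.25, 180, 180, 180, 180].

INTERFACE

Orientations are given as [roll, pitch, yaw] about the fixed x, y, z axes, in that order (R = Rz(yaw) Ry(pitch) Rx(roll)).
In Python, from workcell import env, grab_frame, camera_params, spotter gives the robot as it stands. The module is installed in compiled form; this text tells all that it offers.
- The arm moves only by the shell command python3 -m jog 'ROWS' [FORCE]. ROWS is text: rows parted by semicolons, each of 7 numbers parted by spaces: the turn, a rotation vector about the world's x, y, z in units of 5 degrees (1.0 is 5 degrees), then the shift along the world's x, y, z in units of 25 mm (1.0 is 25 mm), then the opening, from 0 (shut) to 1 (fully open). A call has 1 to 5 rows; each row is the pose to reach, as a shift and turn from the pose commanded when the call began; what a row does not reach only later rows make up. A row lasts 1/8 s, in which the tool goes at most 62.5 mm and 10.7 degrees, less where a joint would pass 70% of its speed; a pose out of reach is approached as far as the arm can. A call with a gripper value outside its range is refused whole. The fingers move at their own pace and stop on an object; FORCE is the grip in N (left out, the last holds). Time passes only in rows, so rows that repeat a pose let the fingers close. It gives the time, the measured TCP pose, the force and the opening at its end, in the units of the state.
- env.state(): the state, without advancing time (a new reading comes with each control period).
- grab_frame(name): name is "side" or "top" or "wrist"; returns the picture (480x640x3 uint8, red, green, blue); there is no depth.
- camera_params(name): a dict with "K" (3x3 intrinsics, pixels), "rvec" (rotation vector, rad) and "tvec" (3), from world to camera coordinates, as OpenCV has them. Camera axes: x right, y down, z forward; pixel columns grow to the right and rows downward; lengths in mm; the calibration is good to about 2 mm. A picture is of the moment at which its call begins: read the wrist's pose just before it. camera_params takes no time and is no camera call; for the wrist camera it gives the pose at the moment of the call.
- env.job_done(): hands the job in, once; it reports no verdict.
Trained networks look in the newest picture that a camera, given by its name, has taken for a name from the list of things; names that differ only in an ending like _2 or _b are one class to them, and where a whole thing is asked for, a point or a joint stands for the part that bears it (a point fixed in the world has none). Each returns a list of dicts, best first, with "conf" (0 to 1); they miss things now and then, are a little off and sometimes report something else, mostly with a low value. They report only what shows in the picture. A call takes as long as a camera call. They do not tell look-alikes from the thing itself.
- spotter.look_for(query, camera): "box" ([left, top, width, height] in pixels, round what is visible of it).
- spotter.trace(query, camera): "region" (480x640 bool, what is visible of it) and "box" ([left, top, width, height] in pixels, round what is visible of it).
The state is a dict: "time_s": time; "qpos": joint angles; "qvel": joint speeds; "effort": joint torques, N m; "ee_pos": TCP position; "ee_rot": TCP orientation; "force": force on the tool from outside, world axes, zero at the start; "torque": the same for the moment, N m; "gripper_width": finger opening in mm.
Only numpy, scipy, OpenCV 4.12 (cv2) and the standard library are available. Lean on these libraries where they do the work, as an engineer would, in place of code of your own. Each camera call takes 0.05 s, during which the arm holds its last target. There are 200 camera calls.

## Working session

There is one attempt and no reset: what is moved stays moved. The work goes in short steps, Python scripts to look and compute and a shell command to move; the robot and the scene stay as the last step left them, time stands still between calls to the robot, and variables do not carry over. Pictures are saved under pics/ and viewed, about 8 in all and at most 12, crops included, and the job is handed in when it is done.

```bash
mkdir -p pics; python3 - <<'E'
from workcell import env, grab_frame, camera_params, spotter
import cv2,numpy as np
for c in ["top","side"]:
    im=grab_frame(c); cv2.imwrite(f"pics/{c}0.png",im[:,:,::-1])
    p=camera_params(c); R=cv2.Rodrigues(np.array(p["rvec"]))[0]; print(c,"campos",-R.T@np.array(p["tvec"]).ravel(), np.array(p["K"])[0,0])
    for q in ["reader_a","knob_a","vial_mid","dropper"]:
        print(q,[([int(v) for v in d["box"]],round(d["conf"],2)) for d in spotter.look_for(q,c)])
print(env.state())
E
```

```text
top campos [ 423.03047609   54.28988978 1005.70363678] 530.8202688316941
reader_a [([170, 338, 76, 76], 0.88), ([314, 191, 71, 79], 0.85), ([190, 226, 83, 83], 0.74), ([417, 220, 83, 86], 0.71)]
knob_a [([203, 377, 17, 27], 0.7), ([228, 274, 15, 16], 0.52), ([152, 179, 14, 13], 0.51), ([355, 200, 11, 26], 0.45)]
vial_mid [([444, 254, 12, 8], 0.53)]
dropper [([388, 345, 15, 21], 0.71)]
side campos [285.67741403 765.50587089 675.57615267] 556.4438963914334
reader_a [([112, 321, 121, 112], 0.89), ([335, 156, 79, 69], 0.81), ([281, 194, 71, 83], 0.79), ([380, 333, 108, 111], 0.6), ([263, 287, 104, 99], 0.57)]
knob_a [([329, 286, 16, 22], 0.63), ([186, 325, 14, 26], 0.57), ([439, 333, 35, 26], 0.56), ([300, 192, 19, 27], 0.54)]
vial_mid [([366, 170, 9, 18], 0.65)]
dropper [([431, 225, 20, 31], 0.86)]
{'time_s': 0.5, 'qpos': array([-6.96697390e+01,  1.83129483e+01,  8.96418073e+01, -1.26860423e-04,
        7.20431154e+01, -1.14664320e+00]), 'qvel': array([-0.06659166, -0.09832479, -0.07807228,  0.0688664 , -0.01373133,
       -0.02712656]), 'effort': array([ 6.98977492e-04, -4.11992311e+01, -2.32039940e+01,  7.29747768e-02,
        3.86138319e-02, -8.83659311e-06]), 'ee_pos': array([ 210.51547511, -535.07679298,  213.94635046]), 'ee_rot': array([1.79997874e+02, 1.63262807e-04, 2.14769433e+01]), 'force': array([ 0.16579897,  0.5833908 , -0.34387909]), 'torque': array([-0.02642041,  0.00866277, -0.02421348]), 'gripper_width': 91.02125738769955}
```

View pics/top0.png

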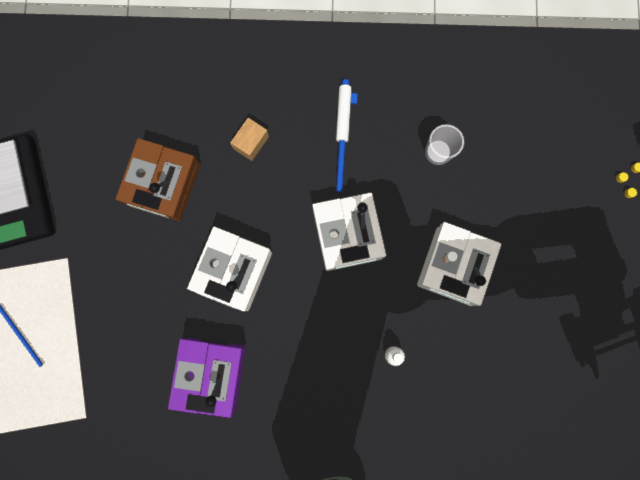

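View pics/side0.png

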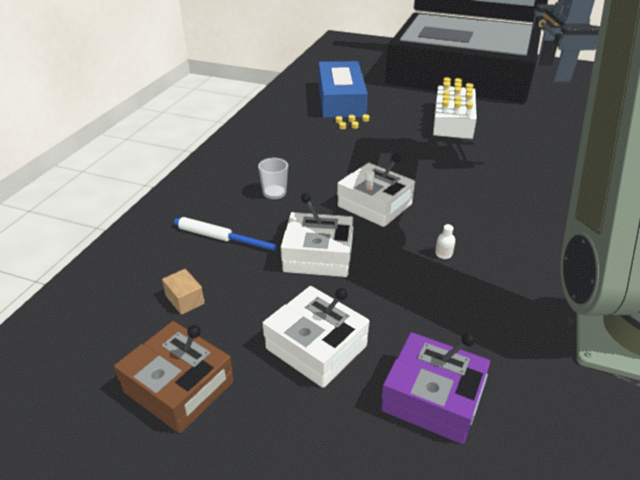

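Top view (up = +x, left = +y): the knob candidates are

- white left (232,286), leaning to the front: off, empty, so c
- white middle (362,207), leaning to the back: on, empty, so b
- white right (480,281), leaning to the front, with the vial at (452,257), so a
- brown (155,187) and purple (210,401): look-alikes

In the side view the vial shows at (370,180), in the same reader I took for a. Next I fit the reader poses and check them in one close crop.

```bash
cat > h.py <<'E'
from workcell import env, grab_frame, camera_params, spotter
import cv2,numpy as np
from scipy.optimize import minimize
def proj(P,c):
    p=camera_params(c); return cv2.projectPoints(np.float64(P).reshape(-1,1,3),np.array(p["rvec"]),np.array(p["tvec"]),np.array(p["K"]),None)[0].reshape(-1,2)
def ray(px,z,c):
    p=camera_params(c);R=cv2.Rodrigues(np.array(p["rvec"]))[0];t=np.array(p["tvec"]).ravel();C=-R.T@t
    d=R.T@np.linalg.inv(np.array(p["K"]))@[px[0],px[1],1.]; return C+d*(z-C[2])/d[2]
def loc(pose,P):
    x,y,a=pose;P=np.float64(P).reshape(-1,3);c,s=np.cos(a),np.sin(a)
    return np.c_[x+c*P[:,0]-s*P[:,1],y+s*P[:,0]+c*P[:,1],P[:,2]]
BOX=[[i,j,k] for i in(-60,60) for j in(-55,55) for k in(0,60)]
E
python3 - <<'E'
from h import *
im={c:grab_frame(c) for c in("top",)}
T=spotter.trace("reader_a","top")
im["side"]=grab_frame("side"); S=spotter.trace("reader_a","side")
def mask(pose,c):
    m=np.zeros((480*4,640*4),np.uint8); h=cv2.convexHull(np.float32(proj(loc(pose,BOX),c)*4+2)).astype(np.int32); cv2.fillConvexPoly(m,h,1); return cv2.resize(m.astype(np.float32),(640,480),interpolation=cv2.INTER_AREA)
def iou(a,b): return np.minimum(a,b).sum()/np.maximum(a,b).sum()
vis=im["top"].copy(); vis=cv2.resize(vis,None,fx=4,fy=4)
for n,px in dict(a=(459,260),b=(349,229),c=(230,266)).items():
    tr=max([d for d in T],key=lambda d:d["region"][px[1]-8:px[1]+8,px[0]-8:px[0]+8].sum())
    g=ray(px,60,"top"); sp=proj([g[0],g[1],40],"side")[0].astype(int)
    ts=max([d for d in S],key=lambda d:d["region"][sp[1]-8:sp[1]+8,sp[0]-8:sp[0]+8].sum())
    rt,rs=[d["region"].astype(np.float32) for d in(tr,ts)]
    res=[minimize(lambda p:-iou(mask((p[0],p[1],p[2]/50),"top"),rt)-iou(mask((p[0],p[1],p[2]/50),"side"),rs),[g[0],g[1],a*50],method="Nelder-Mead",options=dict(initial_simplex=[[g[0],g[1],a*50],[g[0]+12,g[1],a*50],[g[0],g[1]+12,a*50],[g[0],g[1],a*50+8]],maxiter=90)) for a in(-.25,.25)]
    r=min(res,key=lambda r:r.fun); p=(r.x[0],r.x[1],r.x[2]/50)
    s=26 if n=="b" else -26
    print(n,np.round(p,3),round(-r.fun,3),"knob",loc(p,[s,-25,114]).round(1),proj(loc(p,[s,-25,114]),"top").round(),"pivot",loc(p,[0,-25,60]).round(1))
    for P,col in([[0,-25,60],(0,255,0)],[[s,-25,114],(255,0,0)],[[0,28,60],(0,0,255)]):
        cv2.circle(vis,tuple((proj(loc(p,P),"top")[0]*4+2).astype(int)),5,col,-1)
    cv2.polylines(vis,[(proj(loc(p,[[60,55,60],[60,-55,60],[-60,-55,60],[-60,55,60]]),"top")*4+2).astype(np.int32)],True,(255,0,255),1)
for q in("dropper","beaker","pipette","carton"):
    d=spotter.look_for(q,"side")
cv2.imwrite("pics/fit.png",vis[720:1260,1220:2020,::-1])
E
```

```text
a [ 5.10524e+02 -2.05674e+02 -3.23000e-01] 1.845 knob [[ 477.9 -221.1  114. ]] [[480. 280.]] pivot [[ 502.6 -229.4   60. ]]
b [ 5.65551e+02 -2.70900e+00  2.41000e-01] 0.971 knob [[596.8 -20.8 114. ]] [[362. 207.]] pivot [[571.5 -27.   60. ]]
c [ 4.89721e+02  2.11402e+02 -3.49000e-01] 1.912 knob [[456.7 196.8 114. ]] [[231. 286.]] pivot [[481.2 187.9  60. ]]
```

View pics/fit.png

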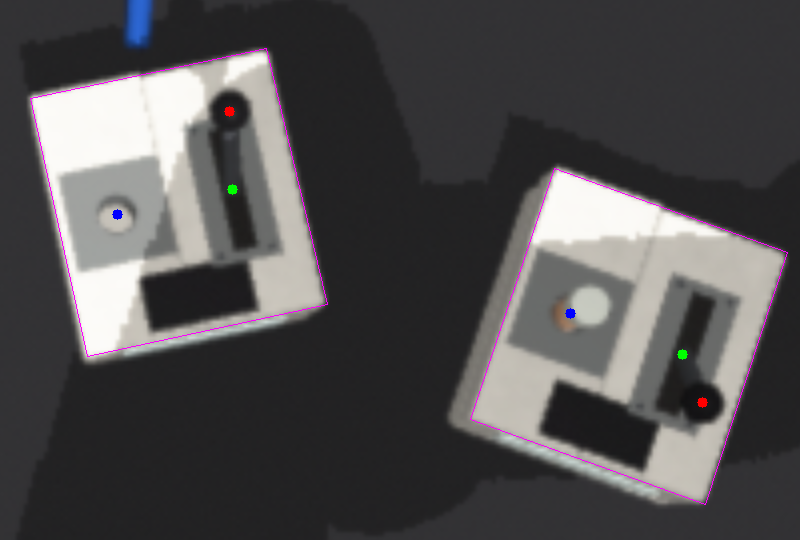

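The crop shows the fits lying on both readers' edges, knobs and wells: middle = b (knob leaning back, empty well), right = a (vial cap, knob to the front). I'll push b from behind with the fingers shut; the goal behind its knob is about (644,-9), reached high up first.

```bash
python3 -m jog '0 0 -1.5 17.35 21.05 0 0;0 0 -1.5 17.35 21.05 0 0;0 0 -1.5 17.35 21.05 0 0;0 0 -1.5 17.35 21.05 0 0;0 0 -1.5 17.35 21.05 0 0'
```

```text
time_s: 1.52
ee_pos: [410.4, -292.4, 214.3]
ee_rot: [180.0, -0.0, 14.0]
force: [0.7, -0.8, -0.0]
gripper_width: 44.0
```

```bash
python3 -m jog '0 0 0 9.35 11.33 0 0;0 0 0 9.35 11.33 0 0;0 0 0 9.35 11.33 0 0;0 0 0 9.35 11.33 0 0;0 0 0 9.35 11.33 0 0'; python3 -m jog '0 0 0 1.9 2.3 0 0;0 0 0 1.9 2.3 0 0;0 0 0 1.9 2.3 0 0'
```

```text
time_s: 2.15
ee_pos: [609.4, -51.2, 214.1]
ee_rot: [180.0, -0.0, 14.0]
force: [0.9, 0.1, 0.7]
gripper_width: 0.9
time_s: 2.52
ee_pos: [655.6, 4.9, 213.4]
ee_rot: [180.0, 0.1, 14.0]
force: [0.1, -0.8, 1.0]
gripper_width: 0.6
```

```bash
python3 -m jog '0 0 0 -0.45 -0.56 0 0;0 0 0 -0.45 -0.56 -2 0;0 0 0 -0.45 -0.56 -4.3 0;0 0 0 -0.45 -0.56 -4.3 0;0 0 0 -0.45 -0.56 -4.3 0'; python3 - <<'E'
from h import *
im=grab_frame("side"); cv2.imwrite("pics/s1.png",cv2.resize(im[120:300,220:460],(800,600))[:,:,::-1])
E
```

```text
time_s: 3.15
ee_pos: [645.2, -10.9, 109.0]
ee_rot: [179.9, -0.2, 13.9]
force: [0.5, -0.0, -0.1]
gripper_width: 0.3
```

View pics/s1.png

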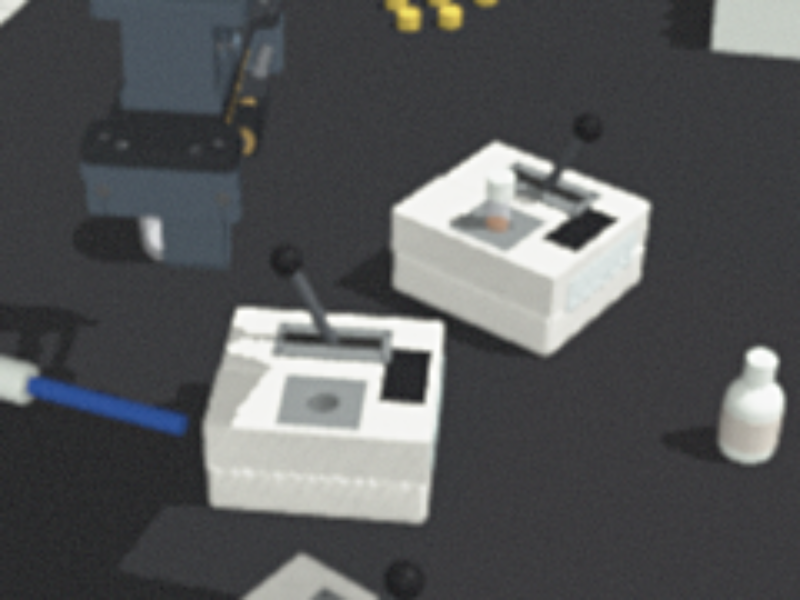

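The fingertips at (200,265) in this crop stand just behind b's knob (287,260), with the path to it clear. Now I push to the front.

```bash
python3 -m jog '0 0 0 -0.4 -0.1 -0.2 0;0 0 0 -0.8 -0.2 -0.2 0;0 0 0 -1.2 -0.3 -0.2 0;0 0 0 -1.5 -0.36 -0.2 0;0 0 0 -1.8 -0.44 -0.2 0'; python3 -m jog '0 0 0 -0.3 -0.07 0 0;0 0 0 -0.6 -0.14 0 0;0 0 0 -0.85 -0.2 0 0;0 0 0 -0.85 -0.2 0 0'; python3 - <<'E'
from h import *
im=grab_frame("side"); cv2.imwrite("pics/s2.png",cv2.resize(im[120:300,220:460],(800,600))[:,:,::-1])
E
```

```text
time_s: 3.82
ee_pos: [598.7, -20.6, 101.7]
ee_rot: [180.0, 0.0, 14.0]
force: [0.2, 0.3, 0.5]
gripper_width: 0.5
time_s: 4.32
ee_pos: [577.4, -25.6, 101.3]
ee_rot: [-180.0, 0.1, 14.0]
force: [0.3, -0.1, 0.3]
gripper_width: 0.3
```

View pics/s2.png

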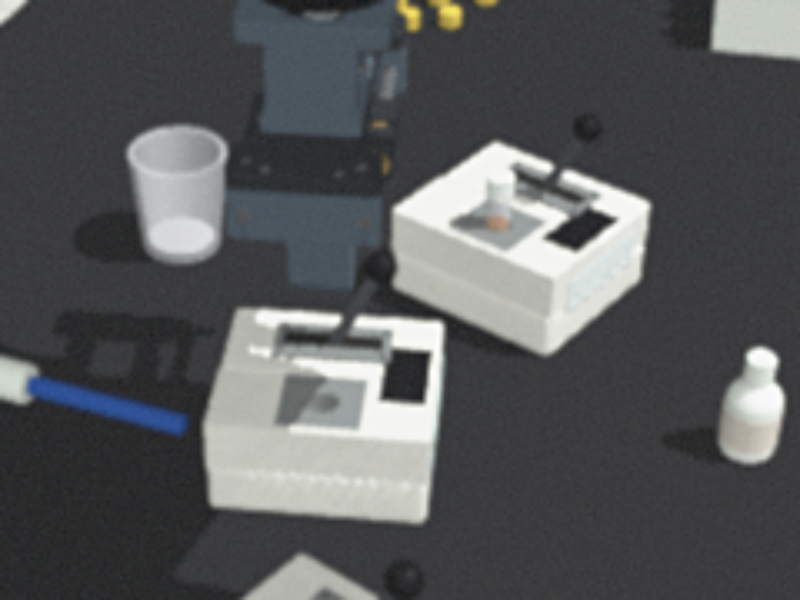

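b snapped off: the knob at (380,265) now leans to the front, with the fingers (320,270) clear of it and no force. Next I raise, swing to the front of a and turn to its yaw.

```bash
python3 -m jog '0 0 0 0.3 0.07 1.5 0;0 0 0 0.3 0.07 3.5 0;0 0 -2 -1.5 -1.8 3.5 0;0 0 -4 -3 -3.6 3.5 0;0 0 -6 -4.5 -5.5 3.5 0'; python3 -m jog '0 0 -0.5 -1.33 -1.7 0 0;0 0 -0.5 -1.33 -1.7 0 0'; python3 - <<'E'
from h import *
im=grab_frame("top")
for n,p in dict(a=(510.5,-205.7,-.323),b=(565.6,-2.7,.241),c=(489.7,211.4,-.349)).items():
    print(n,proj(loc(p,[-26,-25,114]),"top").round(1))
print([([int(v) for v in d["box"]],round(d["conf"],2)) for d in spotter.look_for("knob_a","top")])
E
```

```text
time_s: 5.0
ee_pos: [464.8, -164.0, 189.2]
ee_rot: [180.0, -0.1, -16.3]
force: [0.3, -1.5, -0.2]
gripper_width: 0.6
time_s: 5.25
ee_pos: [430.7, -207.6, 189.2]
ee_rot: [180.0, -0.0, -18.8]
force: [0.6, 1.0, 0.3]
gripper_width: 0.6
a [[480.1 280.2]]
b [[368.7 236.8]]
c [[230.6 286. ]]
[([203, 381, 15, 25], 0.69), ([151, 180, 15, 9], 0.53), ([313, 191, 70, 78], 0.44), ([226, 271, 17, 20], 0.42)]
```

```bash
python3 -m jog '0 0 0 0 0.05 -2 0;0 0 0 0 0.05 -3.45 0;0 0 0 0 0.05 -3.45 0;0 0 0 0 0.05 -3.45 0'; python3 - <<'E'
from h import *
im=grab_frame("side"); cv2.imwrite("pics/s3.png",cv2.resize(im[120:300,220:460],(800,600))[:,:,::-1])
E
```

```text
time_s: 5.85
ee_pos: [434.1, -204.0, 103.9]
ee_rot: [180.0, -0.1, -18.4]
force: [-1.0, 1.0, 0.4]
gripper_width: 0.5
```

View pics/s3.png

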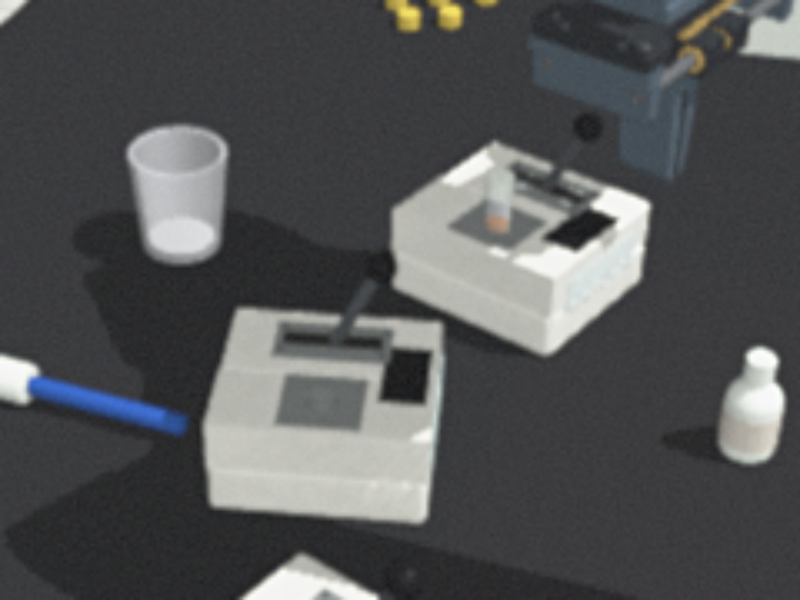

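b's knob (380,265) stays to the front. The fingers (660,140) stand in front of a's knob (588,127), so I push to the back.

```bash
python3 -m jog '0 0 0 0.4 -0.15 0 0;0 0 0 0.8 -0.3 0 0;0 0 0 1.1 -0.41 0 0;0 0 0 1.4 -0.52 0 0;0 0 0 1.7 -0.63 0 0'; python3 -m jog '0 0 0 0.3 -0.1 0 0;0 0 0 0.6 -0.22 0 0;0 0 0 0.8 -0.3 0 0;0 0 0 0.8 -0.3 0 0'; python3 -m jog '0 0 0 -0.3 0.1 1.5 0;0 0 0 -0.3 0.1 3.5 0;0 0 0 -2.8 0.6 3.5 0;0 0 0 -4 1 3.5 0;0 0 0 -4 1 3.5 0'; python3 - <<'E'
from h import *
im=grab_frame("side"); cv2.imwrite("pics/s4.png",cv2.resize(im[120:420,200:500],(600,600))[:,:,::-1])
im=grab_frame("top"); cv2.imwrite("pics/t4.png",im[:,:,::-1])
print(proj(loc((510.5,-205.7,-.323),[26,-25,114]),"top").round(1))
E
```

```text
time_s: 6.52
ee_pos: [475.9, -220.3, 102.8]
ee_rot: [180.0, -0.1, -18.5]
force: [-0.7, 0.5, 1.2]
gripper_width: 0.6
time_s: 7.02
ee_pos: [495.4, -227.6, 102.6]
ee_rot: [180.0, -0.0, -18.5]
force: [0.4, -0.1, 0.6]
gripper_width: 0.0
time_s: 7.65
ee_pos: [392.7, -201.5, 190.5]
ee_rot: [180.0, 0.0, -18.6]
force: [1.2, -0.3, -0.5]
gripper_width: 0.5
[[489.5 251.2]]
```

View pics/s4.png

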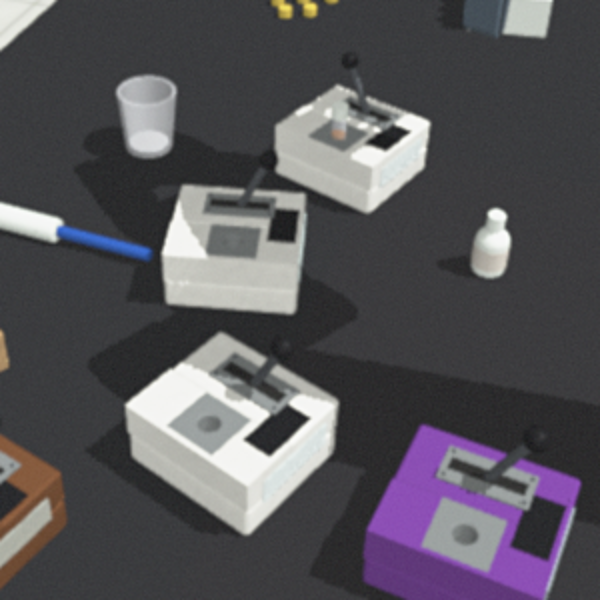

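View pics/t4.png

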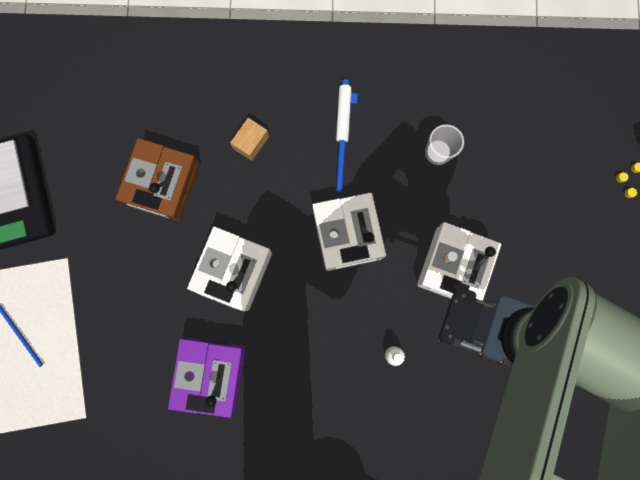

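In the top view, a's knob is at (490,251), predicted (489.5,251.2) for on. b's is at (368,237), predicted (368.7,236.8) for off. c's is at (231,286), unchanged. The vial and the loose things are where they were, and the arm is clear, so I hand in.

```bash
python3 -m jog '0 0 0 0 0 0 0;0 0 0 0 0 0 0'; python3 -c "
from workcell import env
print(env.job_done())"
```

```text
time_s: 8.0
ee_pos: [395.6, -202.7, 190.0]
ee_rot: [180.0, 0.0, -18.5]
force: [-0.2, 0.4, -0.2]
gripper_width: 0.1
the job is handed in; nothing more can be done
None
```

Both levers are switched in the required order, and I handed the job in at about 8 s. With shut fingers, I pushed the lever of the empty reader (b) to the front until it snapped off. Then I pushed the lever of the reader with the vial (a) to the back until it snapped on.

**Levers:** in the last top picture, a's knob is where I predicted for on and b's where I predicted for off, both within about a pixel. c's knob has not moved and its reader is still off.

**Other things:** by eye, the vial, dropper, carton, beaker and pipette are where they were; I did not measure their shifts. The arm was clear of everything, with under 1 N of tool force.

**Check that fell short:** after the push on b, the knob detector did not report b's or a's knob in the top view. I relied on the pictures instead. No other check failed or disagreed.

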